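# Dispense brass drawer knobs from a gravity hopper

## Task

Two small hoppers of drawer knobs for the type cabinets stand on the print-shop bench, each with a white cup under its outlet. Slide open the shutter of the hopper that holds the brass knobs so that all three drop into its cup, then push that shutter fully shut again and let go. Leave the cup standing in its place and keep the hopper of black knobs shut.

Things in the scene. Friction and masses are not known exactly. Their poses are not given: they have to be found in the camera images.
- brass_hopper: The hopper that holds brass knobs: a grey square funnel, open on top, rim 122 mm square and 178 mm high, on four thin legs 124 mm apart and a 150 mm base plate fixed to the table; a brass ball as sample on the front and back of its rim. It may stand left or right, turned up to 17 degrees. Origin under its centre; the shutter comes out on its -x side, towards the robot.
- brass_shutter (a joint): Sliding shutter under the brass hopper: flat steel gate, 56 mm wide, 4 mm thick, top face 88 mm above the table. Value in m: 0 shut against its stop (it may start up to 4 mm open), 0.06 fully open against its stop; it slides out towards the robot, stays where it is left and needs about 2 N to move.
- brass_handle (a point): Red upright handle block on that shutter: 24 mm along the slide (its x), 14 mm across (y), from 88 to 133 mm above the table. The point is on its centre line, 118 mm above the table. Its +x points level towards the hopper (closing), -x opens, z is up. Shut, it is 135 mm from the hopper's centre, about 62 mm clear of the rim; nothing taller than the gate within 30 mm beside it.
- brass_cup: White open cup under the brass hopper, 84 mm across the rim, 65 mm high, wall 4 mm, 120 g. It stands loose between four low stops on the hopper's base plate, right below the outlet. Origin at the centre of its underside, z up.
- black_shutter (a joint): The same kind of shutter, with the same red handle, on the other, like hopper: the one that holds black knobs and has a black sample ball on its rim. 0 is shut (it may start up to 4 mm open), 0.06 open. To be left alone.
- brass_knob0: One of the three brass drawer knobs in the brass hopper: a 20 mm ball with a 12 mm thick foot that ends 16 mm from the ball's centre, 30 g. Origin at the ball's centre. They rest on the shutter and drop through the 50 mm square throat once the shutter is out from under them; all are out when it is open by 50 mm.
- brass_knob1: Another of the three brass knobs, the same as brass_knob0.
- brass_knob2: Another of the three brass knobs, the same as brass_knob0.

How it is judged:
On the way:
1. all three brass knobs are in the cup under their hopper (horizontal distance between each of brass_knob0, brass_knob1, brass_knob2 and brass_cup below 0.04 m and z of brass_knob0 in the frame of brass_cup between 0 and 0.065 m and z of brass_knob1 in the frame of brass_cup between 0 and 0.065 m and z of brass_knob2 in the frame of brass_cup between 0 and 0.065 m), for 0.2 s.
At the end, for the whole second after the job is handed in: All three brass knobs lie inside the cup (centres within 40 mm of its axis and below its rim); the brass hopper's shutter is shut to within 10 mm; the cup stands still and upright within 10 degrees, within 20 mm of where it was; the black hopper's shutter is open by less than 15 mm (all of step 1 and value of joint brass_shutter below 0.01 m and angle between brass_cup's own z axis and vertical below 0.17 rad and distance of brass_cup from where it was at the start of the episode below 0.02 m and linear speed of brass_cup below 0.03 m/s and value of joint black_shutter below 0.015 m); the robot touches nothing.
It fails at once if the black hopper's shutter is opened by 15 mm or more (value of joint black_shutter above 0.015 m).
It fails at once if the cup under the brass hopper is tipped over (angle between brass_cup's own z axis and vertical above 0.6 rad).
It also fails if it takes over 32 s, if anything falls off the work surface, if the arm or the gripper's body presses on something with over 40 N, if the wrist force passes 120 N, or if a joint passes its speed limit or range.

## Robot

A 6-joint arm with a two-finger parallel gripper is mounted at the origin on the work surface. World frame = base frame: x ahead of the robot, y to its left, z up, the work surface at z = 0. Lengths are in m, angles in rad, forces in N, time in s.
With the tool pointing down it reaches from about 0.4 to 0.825 m from the base axis. Payload 7 kg.
Tool frame: the origin (TCP) lies at the very end of the fingers, on their centre line; the grasp point (between the pads) lies 19 mm behind it (ctrl.tcp_to_grasp is the distance from the TCP to the grasp point, in m); z points along the fingers, y is the line along which they close (so a half turn about z gives the same grasp; the last joint's range is limited). The gripper opens to 85 mm and grips with 20 to 120 N. Pads are 22 mm wide; open, the fingers measure 114 mm over their backs; the gripper's body (76 mm by 85 mm) begins 54 mm behind the grasp point. The pads swing forward as they close: fully open they stand 13 mm farther back than shut.
Start: joints at [-1.028, 0.359, 0.012, 0, -1.224, -0.288], TCP at [0.17, -0.653, 0.193] pointing down, gripper open.
Joint ranges: [-3.07, 3.07], [-1.43, 2.12], [-1.02, 1.25], [-3.03, 1.67], [-3.05, -0], [-3.03, 3.03]. Speed limits (rad/s): [2.39, 2.39, 3.01, 3.14, 3.14, 3.14].

## Interface

Orientations are given as a rotation vector (axis times angle).
In Python, from station import ctrl gives the robot as it stands. The module is installed in compiled form; this text tells all that it offers.
- The arm moves only by the shell command python3 -m creep 'ROWS' [FORCE]. ROWS is JSON, one flat list of numbers, 7 for each row, row after row: the turn, a rotation vector about the world's x, y, z in rad, then the shift along the world's x, y, z in mm, then the finger opening in mm, from 0 to 85.4. A call has 1 to 20 rows; each row shifts and turns the commanded pose from where the row before left it; what a row does not reach is not made up. A row lasts 1/8 s, in which the tool goes at most 62.5 mm and 10.7 degrees, less where a joint would pass 70% of its speed; a pose out of reach is approached as far as the arm can. A call is refused whole if a number of a shift passes 62.5 or a number of a turn 0.188, either way. A call with a gripper value outside its range is refused whole. The fingers move at their own pace and stop on an object; FORCE is the grip in N (left out, the last holds). Time passes only in rows, so rows that do not move let the fingers close. It gives the time, the measured TCP pose, the force, the opening and the grip force at its end, in the units of the state.
- ctrl.observe(): the state, without advancing time (a new reading comes with each control period).
- ctrl.snapshot(name): name is "scene" or "top"; returns (picture, depth): 400x640x3 uint8, red, green, blue; 400x640 float32, m along the optical axis (not along the pixel's ray), 0 where there is no reading.
- ctrl.camera_model(name): a dict with "mtx" (3x3 intrinsics, pixels), "k1" (the pictures are not rectified: a ray, as slopes to the right and down, at radius r is drawn at 1 + k1 r^2 times it, then the intrinsics apply), "world_from_camera" (4x4, takes a point from camera to world coordinates). Camera axes: x right, y up, looking along -z (the intrinsics and any distortion apply to the point x, -y, -z); pixel columns grow to the right and rows downward; lengths in m; the calibration is good to about 2 mm. A picture is of the moment at which its call begins. camera_model takes no time and is no camera call.
- ctrl.finish_job(): hands the job in; it is judged then, once.
The state is a dict: "clock": time; "joints": joint angles; "qvel": joint speeds; "tau": joint torques, N m; "tool_pos": TCP position; "ee_rot": TCP orientation; "ft_force": force on the tool from outside, world axes, zero at the start; "torque": the same for the moment, N m; "gripper_width": finger opening in m; "gripper_force": force on a finger pad.
Only numpy, scipy, OpenCV 4.12 (cv2) and the standard library are available. Lean on these libraries where they do the work, as an engineer would, in place of code of your own. Each camera call takes 0.05 s, during which the arm holds its last target. There are 200 camera calls.

## Working session

There is one attempt and no reset: what is moved stays moved. The work goes in short steps, Python scripts to look and compute and a shell command to move; the robot and the scene stay as the last step left them, time stands still between calls to the robot, and variables do not carry over. Pictures are saved under pics/ and viewed, at most 10 in all, crops included, and the job is handed in when it is done.

```bash
mkdir -p pics; cat > h.py <<'E'
import numpy as np, cv2
from station import ctrl
def snap(n):
    p,d=ctrl.snapshot(n); return p,d,ctrl.camera_model(n)
def cloud(d,m):
    K=np.array(m["mtx"]);T=np.array(m["world_from_camera"])
    v,u=np.mgrid[:d.shape[0],:d.shape[1]]
    pts=np.stack([u,v],-1).reshape(-1,1,2).astype(float)
    n=cv2.undistortPoints(pts,K,np.array([m["k1"],0,0,0,0.])).reshape(*d.shape,2)
    P=np.stack([n[...,0]*d,-n[...,1]*d,-d],-1)
    return P@T[:3,:3].T+T[:3,3]
E
python3 - <<'E'
from h import *
for n in("scene","top"):
    p,d,m=snap(n); W=cloud(d,m)
    cv2.imwrite(f"pics/{n}0.png",p[...,::-1]); np.savez(f"{n}0.npz",p=p,W=W,d=d)
    q=p.astype(int); red=(q[...,0]>100)&(q[...,1]<.45*q[...,0])&(q[...,2]<.45*q[...,0])&(d>0)
    c,l,s,ce=cv2.connectedComponentsWithStats(red.astype(np.uint8))
    for i in range(1,c):
        if s[i,4]>20:
            w=W[l==i]; t=w[w[:,2]>.128]
            print(n,ce[i].round(),s[i,4],w.mean(0).round(4),w.min(0).round(3),w.max(0).round(3),'top',t.mean(0).round(4) if len(t) else None)
o=ctrl.observe();print(o["clock"],o["tool_pos"],o["ee_rot"],o["gripper_width"])
E
```

```text
scene [634.   5.] 122 [-0.7495  0.0634  0.272 ] [-0.766  0.037  0.253] [-0.739  0.089  0.294] top [-0.7495  0.0634  0.272 ]
scene [220.  82.] 842 [ 0.4521 -0.6403  0.0569] [ 0.38  -0.702 -0.002] [ 0.484 -0.613  0.1  ] top None
scene [284. 146.] 196 [ 0.569  -0.1805  0.1155] [ 0.554 -0.191  0.089] [ 0.579 -0.175  0.135] top [ 0.5674 -0.1822  0.1321]
scene [360. 186.] 245 [ 0.4509 -0.054   0.0223] [ 0.422 -0.092 -0.001] [ 0.481 -0.02   0.028] top None
scene [428. 213.] 165 [0.5098 0.1659 0.1251] [0.496 0.157 0.099] [0.519 0.171 0.135] top [0.5088 0.1642 0.1326]
scene [562. 325.] 1110 [0.4687 0.4484 0.0404] [ 0.395  0.41  -0.001] [0.479 0.478 0.071] top None
top [42. 87.] 3395 [0.8042 0.4999 0.1195] [ 0.731  0.447 -0.756] [1.444 1.147 0.124] top None
top [418. 220.] 193 [ 0.5645 -0.1833  0.1245] [ 0.554 -0.206  0.088] [ 0.577 -0.178  0.136] top [ 0.5656 -0.1848  0.1334]
top [215. 252.] 112 [0.5066 0.1616 0.1332] [0.496 0.155 0.096] [0.518 0.169 0.137] top [0.5067 0.1615 0.1335]
top [338. 286.] 610 [ 0.4492 -0.0502  0.0234] [ 0.414 -0.096 -0.002] [ 0.486 -0.006  0.03 ] top None
top [633. 297.] 186 [ 0.4329 -0.6281  0.0146] [ 0.41  -0.644 -0.001] [ 0.452 -0.623  0.032] top None
0.1 [ 0.16999211 -0.65276593  0.19257421] [ 3.98972722e-01 -3.11580222e+00 -2.21600154e-03] 0.0853740651574592
```

View pics/top0.png

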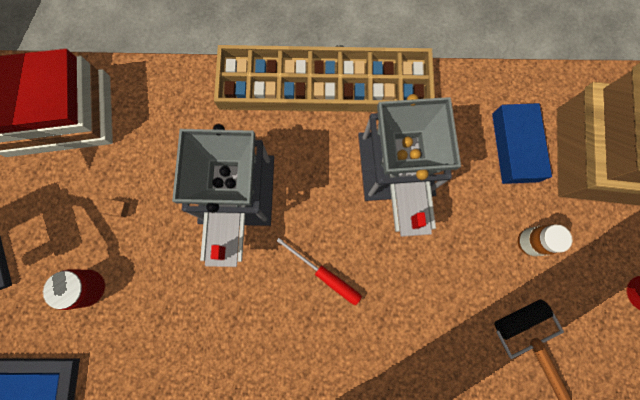

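View pics/scene0.png

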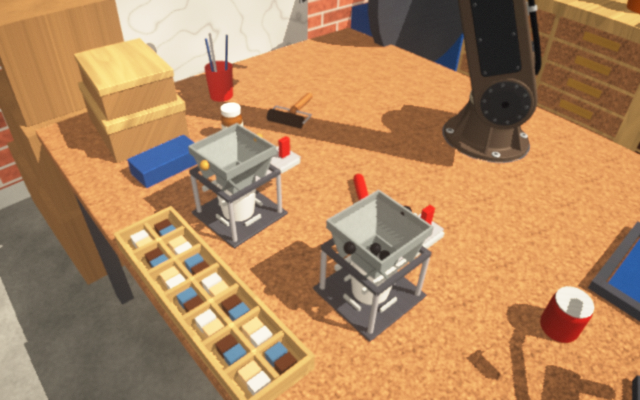

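```bash
python3 - <<'E'
from h import *
z=np.load("top0.npz");W=z["W"];p=z["p"]
for name,h in(("L",(.5067,.1615)),("R",(.5656,-.1848))):
    m=(abs(W[...,2]-.178)<.005)&(np.hypot(W[...,0]-h[0]-.13,W[...,1]-h[1])<.13)
    r=cv2.minAreaRect((W[m][:,:2]*1000).astype(np.float32))
    c=np.array(r[0])/1000; print(name,m.sum(),r, 'handle->centre deg',np.degrees(np.arctan2(c[1]-h[1],c[0]-h[0])),'dist',np.hypot(*(c-h)))
    k=(W[...,2]>.184)&(W[...,2]<.21)&(np.hypot(W[...,0]-c[0],W[...,1]-c[1])<.09)
    n,l,s,ce=cv2.connectedComponentsWithStats(k.astype(np.uint8))
    for i in range(1,n):
        if s[i,4]>5: print(' ball',ce[i].round(),s[i,4],W[l==i].mean(0).round(3),p[l==i].mean(0).round())
E
```

```text
L 1066 ((643.5156860351562, 160.5565185546875), (122.54230499267578, 144.11984252929688), 89.0229721069336) handle->centre deg -0.3951056312123005 dist 0.1368189391221409
R 1088 ((701.636474609375, -175.37884521484375), (146.4188690185547, 124.77911376953125), 4.732909202575684) handle->centre deg 3.9616720383709603 dist 0.13636231364139062
```

```bash
python3 - <<'E'
from h import *
from scipy.spatial.transform import Rotation as R
z=np.load("scene0.npz");W=np.concatenate([z["W"].reshape(-1,3),np.load("top0.npz")["W"].reshape(-1,3)])
o=ctrl.observe(); print(R.from_rotvec(o["ee_rot"]).as_matrix().round(3))
a=np.array([.17,-.653]);b=np.array([.566,-.184]);u=(b-a)/np.hypot(*(b-a))
s=(W[:,:2]-a)@u; t=(W[:,:2]-a)@[-u[1],u[0]]
for k in np.arange(.05,.62,.05):
    m=(abs(s-k)<.03)&(abs(t)<.07)&(W[:,2]<.5); print(k.round(2),m.sum(),W[m,2].max().round(3) if m.any() else '')
# edges of brass hopper gate for yaw (z~.088)
w=np.load("top0.npz")["W"]; m=(abs(w[...,2]-.088)<.006)&(w[...,0]<.63)&(w[...,0]>.5)&(abs(w[...,1]+.18)<.06)
print(cv2.minAreaRect((w[m][:,:2]*1000).astype(np.float32)))
d=o["tool_pos"];print((np.array([.566,-.184,.102])-d)*1000)
E
```

```text
[[-0.968 -0.252 -0.001]
 [-0.252  0.968  0.001]
 [ 0.     0.001 -1.   ]]
0.05 369 0.255
0.1 1253 0.006
0.15 2099 0.005
0.2 2630 0.029
0.25 2693 0.031
0.3 2424 0.039
0.35 3555 0.04
0.4 2714 0.035
0.45 2455 0.005
0.5 2282 0.006
0.55 2304 0.092
0.6 3088 0.136
((587.5284423828125, -183.770751953125), (88.3017807006836, 72.979736328125), 4.40771484375)
[396.00788534 468.76592775 -90.57420721]
```

```bash
python3 -m creep '[0,0,-0.0147,33,39,0,50, 0,0,-0.0147,33,39,0,50, 0,0,-0.0147,33,39,0,50, 0,0,-0.0147,33,39,0,50, 0,0,-0.0147,33,39,0,50, 0,0,-0.0147,33,39,0,50, 0,0,-0.0147,33,39,0,50, 0,0,-0.0147,33,39,0,50, 0,0,-0.0147,33,39,0,50, 0,0,-0.0147,33,39,0,50, 0,0,-0.0147,33,39,0,50, 0,0,-0.0147,33,39,0,50, 0,0,0,0,0,0,50, 0,0,0,0,0,0,50]' 30; python3 - <<'E'
from h import *
p,d,m=snap("top");cv2.imwrite("pics/top1.png",cv2.resize(p[150:290,340:520,::-1],None,fx=4,fy=4))
p,d,m=snap("scene");cv2.imwrite("pics/scene1.png",cv2.resize(p[60:230,190:390,::-1],None,fx=3.5,fy=3.5))
print(ctrl.observe()["ee_rot"])
E
```

```text
clock: 1.85
tool_pos: [0.5658, -0.1849, 0.1929]
ee_rot: [0.124, -3.138, -0.0]
ft_force: [-0.6, 0.2, 0.3]
gripper_width: 0.05
gripper_force: 0.0
[ 1.22027287e-01 -3.13880311e+00 -7.49338688e-05]
```

View pics/scene1.png

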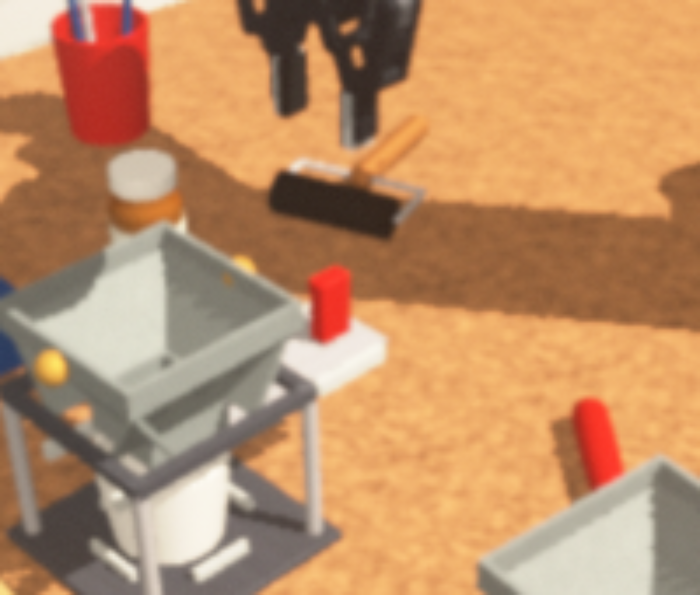

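The brass hopper's handle is at crop (330,300) and the fingertips are above it near (320,130). I'll check the tip position in depth before going down.

```bash
python3 - <<'E'
from h import *
for n in("scene","top"):
    p,d,m=snap(n);W=cloud(d,m)
    k=(W[...,2]>.19)&(W[...,2]<.225)&(np.hypot(W[...,0]-.54,W[...,1]+.18)<.08)
    w=W[k];print(n,k.sum(),w.min(0),w.max(0),w.mean(0)) if k.any() else print(n,0)
    # project TCP
    T=np.linalg.inv(m["world_from_camera"]);K=np.array(m["mtx"])
    for P in([.5658,-.1849,.193],[.566,-.184,.133]):
        c=T@[*P,1];s=np.array([c[0],-c[1]])/-c[2];s*=1+m["k1"]*(s@s);print(K[:2,:2]@s+K[:2,2])
E
```

```text
scene 0
[283.11982025 114.04221359]
[283.93627038 138.45970995]
top 0
[431.43703223 213.23399925]
[419.99518905 218.58280872]
```

View pics/top1.png

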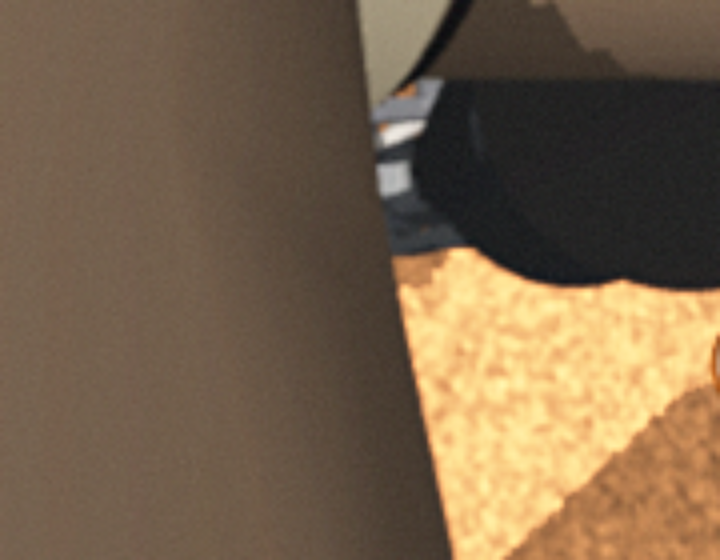

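```bash
python3 - <<'E'
from h import *
p,d,m=snap("scene");W=cloud(d,m)
for u,v in[(272,88),(275,85),(292,98),(293,95),(291,92),(283,75)]: print(u,v,p[v,u],W[v,u].round(3))
k=(W[...,2]>.18)&(W[...,2]<.3)&(np.hypot(W[...,0]-.54,W[...,1]+.18)<.15)&(p.max(-1)<90); k[:, :250]=0
w=W[k];i=w[:,2].argsort()[:15];print(w[i].round(3))
o=ctrl.observe();print(o["tool_pos"],o["joints"],o["ee_rot"])
E
```

```text
272 88 [58 47 40] [ 0.574 -0.21   0.246]
275 85 [65 54 46] [ 0.565 -0.211  0.249]
292 98 [59 48 40] [ 0.571 -0.149  0.247]
293 95 [61 49 45] [ 0.569 -0.147  0.254]
291 92 [69 59 53] [ 0.57  -0.152  0.259]
283 75 [209 140  86] [ 0.203 -0.655 -0.001]
[[ 0.565 -0.212  0.237]
 [ 0.571 -0.21   0.238]
 [ 0.567 -0.212  0.238]
 [ 0.563 -0.214  0.238]
 [ 0.562 -0.211  0.239]
 [ 0.574 -0.209  0.239]
 [ 0.57  -0.212  0.239]
 [ 0.576 -0.211  0.239]
 [ 0.578 -0.211  0.24 ]
 [ 0.567 -0.212  0.24 ]
 [ 0.573 -0.21   0.241]
 [ 0.57  -0.212  0.241]
 [ 0.563 -0.211  0.242]
 [ 0.576 -0.21   0.242]
 [ 0.565 -0.211  0.242]]
[ 0.56558019 -0.18598461  0.1935721 ] [ 1.02855076e-02  2.28590129e-01 -1.70099466e-01 -2.12372082e-05
 -1.17192783e+00 -1.50396319e+00] [-1.21087808e-01  3.13907870e+00  2.27840047e-05]
```

```bash
python3 -m creep '[0,0,0,0,1,-20,50, 0,0,0,0,1,-20,50, 0,0,0,0,0,0,50]'; python3 - <<'E'
from h import *
p,d,m=snap("scene");W=cloud(d,m)
cv2.imwrite("pics/scene2.png",cv2.resize(p[60:200,230:350,::-1],None,fx=4,fy=4))
k=(W[...,2]>.14)&(W[...,2]<.3)&(np.hypot(W[...,0]-.55,W[...,1]+.18)<.06)
for s in(W[...,1]>-.18,W[...,1]<-.18):
    w=W[k&s];w=w[w[:,2]<w[:,2].min()+.012];print(len(w),w.min(0).round(3),w.max(0).round(3),w.mean(0).round(3))
o=ctrl.observe();print(o["tool_pos"],o["gripper_width"])
E
```

```text
clock: 2.48
tool_pos: [0.5647, -0.1836, 0.1522]
ee_rot: [0.122, -3.136, -0.001]
ft_force: [0.3, 0.5, -0.1]
gripper_width: 0.0499
gripper_force: 0.0
30 [ 0.556 -0.158  0.192] [ 0.575 -0.146  0.204] [ 0.568 -0.152  0.199]
51 [ 0.556 -0.219  0.192] [ 0.58  -0.205  0.204] [ 0.57  -0.208  0.199]
[ 0.56562897 -0.18371805  0.15343508] 0.05029307721035189
```

View pics/scene2.png

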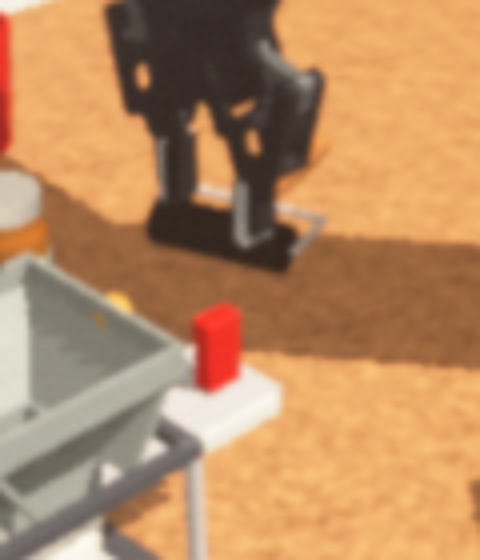

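```bash
python3 -m creep '[0,0,0,0,0,-20,50, 0,0,0,0,0,-20,50, 0,0,0,0,0,-20,50, 0,0,0,0,0,-20,50, 0,0,0,0,0,0,50]'; python3 - <<'E'
from h import *
p,d,m=snap("scene");W=cloud(d,m)
cv2.imwrite("pics/scene3.png",cv2.resize(p[60:200,230:350,::-1],None,fx=4,fy=4))
q=p.astype(int)
k=(W[...,2]>.095)&(W[...,2]<.3)&(np.hypot(W[...,0]-.56,W[...,1]+.18)<.05)&(q[...,0]<90)
for s in(W[...,1]>-.18,W[...,1]<-.18):
    w=W[k&s];w=w[w[:,2]<w[:,2].min()+.012];print(len(w),w.min(0).round(3),w.max(0).round(3),w.mean(0).round(3))
E
```

```text
clock: 3.15
tool_pos: [0.5656, -0.1834, 0.0731]
ee_rot: [0.123, -3.138, 0.0]
ft_force: [-0.4, 0.7, 0.8]
gripper_width: 0.05
gripper_force: 0.0
28 [ 0.559 -0.153  0.124] [ 0.572 -0.144  0.135] [ 0.567 -0.147  0.13 ]
31 [ 0.558 -0.212  0.118] [ 0.579 -0.204  0.13 ] [ 0.57  -0.208  0.124]
```

View pics/scene3.png

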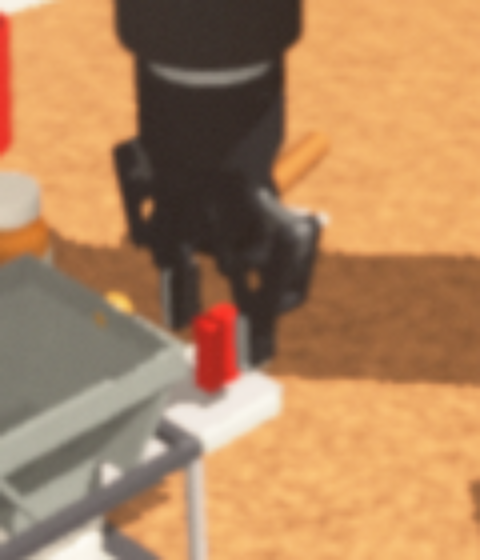

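The fingers straddle the handle at crop (215,350), with their tips about 20 mm below its top. I'll go slightly lower and close.

```bash
python3 -m creep '[0,0,0,0,0,-6,40, 0,0,0,0,0,0,8, 0,0,0,0,0,0,8, 0,0,0,0,0,0,8, 0,0,0,0,0,0,8]' 40
```

```text
clock: 3.82
tool_pos: [0.5664, -0.1852, 0.0681]
ee_rot: [-0.123, 3.139, -0.004]
ft_force: [0.4, -10.2, -1.5]
gripper_width: 0.0134
gripper_force: 43.4
```

```bash
python3 -m creep '[0,0,0,-7,-1.2,0,8, 0,0,0,-7,-0.5,0,8, 0,0,0,-7,-0.6,0,8, 0,0,0,-7,-0.5,0,8, 0,0,0,-7,-0.6,0,8, 0,0,0,-7,-0.5,0,8, 0,0,0,-7,-0.6,0,8, 0,0,0,-7,-0.5,0,8, 0,0,0,0,0,0,8, 0,0,0,0,0,0,8, 0,0,0,0,0,0,8, 0,0,0,0,0,0,8]'; python3 - <<'E'
from h import *
p,d,m=snap("scene")
cv2.imwrite("pics/scene4.png",cv2.resize(p[80:250,180:350,::-1],None,fx=3.5,fy=3.5))
q,d,m=snap("top")
cv2.imwrite("pics/top4.png",cv2.resize(q[80:250,350:500,::-1],None,fx=3,fy=3))
E
```

```text
clock: 5.32
tool_pos: [0.51, -0.1899, 0.0681]
ee_rot: [0.124, -3.139, 0.003]
ft_force: [-1.2, -10.0, -0.5]
gripper_width: 0.0135
gripper_force: 43.5
```

View pics/scene4.png

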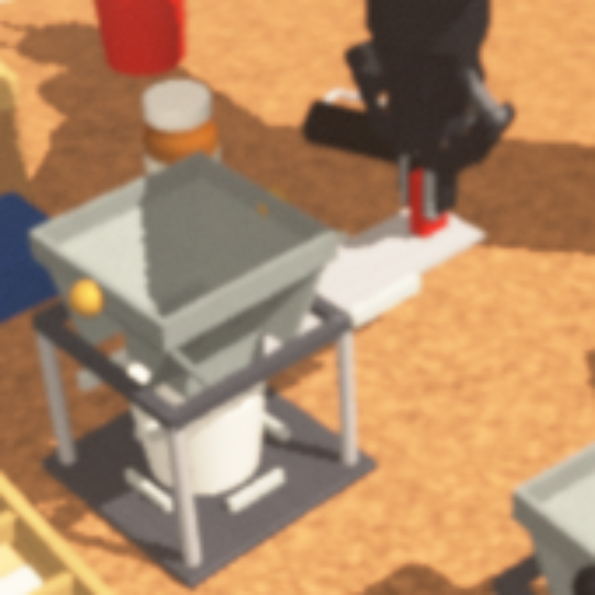

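The gate is pulled well out and the handle, now at (430,200), is still gripped. The cup at (205,440) is standing. Next I'll look into the hopper from above.

View pics/top4.png

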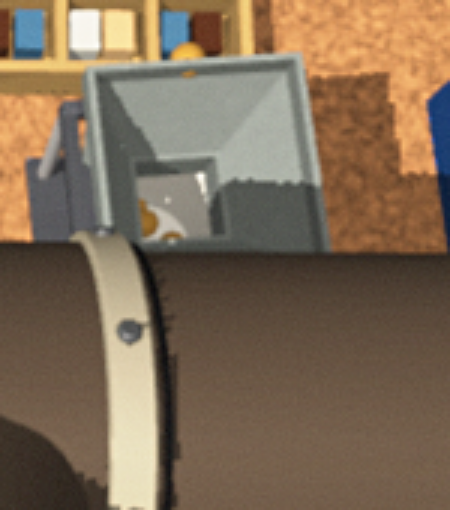

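```bash
cat > k.py <<'E'
from h import *
p,d,m=snap("top");W=cloud(d,m);q=p.astype(int)
k=(q[...,0]-q[...,2]>60)&(np.hypot(W[...,0]-.70,W[...,1]+.175)<.055)
c,l,s,ce=cv2.connectedComponentsWithStats(k.astype(np.uint8))
for i in range(1,c):
    if s[i,4]>2: print(ce[i].round(),s[i,4],W[l==i].mean(0).round(3),W[l==i][:,2].min().round(3),W[l==i][:,2].max().round(3))
E
python3 k.py
```

```text
[399. 153.] 44 [ 0.717 -0.176  0.031] 0.022 0.035
[407. 158.] 5 [ 0.706 -0.192  0.032] 0.031 0.034
```

```bash
python3 -m creep '[0,0,0,7,0.5,0,8, 0,0,0,7,0.6,0,8, 0,0,0,7,0.5,0,8, 0,0,0,7,0.6,0,8, 0,0,0,7,0.5,0,8, 0,0,0,7,0.6,0,8, 0,0,0,7,0.5,0,8, 0,0,0,7,0.6,0,8, 0,0,0,0,0,0,8]'; python3 -m creep '[0,0,0,2,0,0,8, 0,0,0,2,0,0,8, 0,0,0,0,0,0,8]'
```

```text
clock: 6.6
tool_pos: [0.5672, -0.1852, 0.0682]
ee_rot: [-0.124, 3.138, -0.003]
ft_force: [2.5, -7.5, -1.9]
gripper_width: 0.0134
gripper_force: 43.5
clock: 6.98
tool_pos: [0.5679, -0.1851, 0.0681]
ee_rot: [0.123, -3.136, 0.002]
ft_force: [-8.3, -4.2, 6.4]
gripper_width: 0.0138
gripper_force: 44.7
```

```bash
python3 -m creep '[0,0,0,0,0,0,50, 0,0,0,0,0,0,50, 0,0,0,0,0,0,50, 0,0,0,0,0,20,50, 0,0,0,0,0,40,50, 0,0,0,0,0,40,50, 0,0,0,0,0,30,50, 0,0,0,-25,-30,0,50, 0,0,0,-35,-45,0,50, 0,0,0,-35,-45,0,50, 0,0,0,-35,-45,0,50, 0,0,0,-35,-45,0,50, 0,0,0,-35,-45,0,50, 0,0,0,-25,-40,0,50, 0,0,0,-25,-40,0,50, 0,0,0,0,0,0,50, 0,0,0,0,0,0,50]'; python3 - <<'E'
from h import *
p,d,m=snap("top");W=cloud(d,m);q=p.astype(int)
cv2.imwrite("pics/top5.png",cv2.resize(p[80:280,160:480,::-1],None,fx=2.4,fy=2.4))
p2,_,_=snap("scene");cv2.imwrite("pics/scene5.png",cv2.resize(p2[100:250,170:350,::-1],None,fx=4,fy=4)[:600])
red=(q[...,0]>100)&(q[...,1]<.45*q[...,0])&(q[...,2]<.45*q[...,0])&(W[...,2]>.128)&(W[...,2]<.14)&(abs(W[...,0]-.55)<.1)&(abs(W[...,1])<.25)
for s in(W[...,1]<0,W[...,1]>0): print(W[red&s].mean(0).round(4))
E
python3 k.py
```

```text
clock: 9.1
tool_pos: [0.3201, -0.5187, 0.1972]
ee_rot: [0.122, -3.139, -0.001]
ft_force: [0.3, 1.3, 0.5]
gripper_width: 0.0499
gripper_force: 0.0
[ 0.5673 -0.1848  0.1335]
[0.5069 0.1616 0.1335]
```

View pics/top5.png

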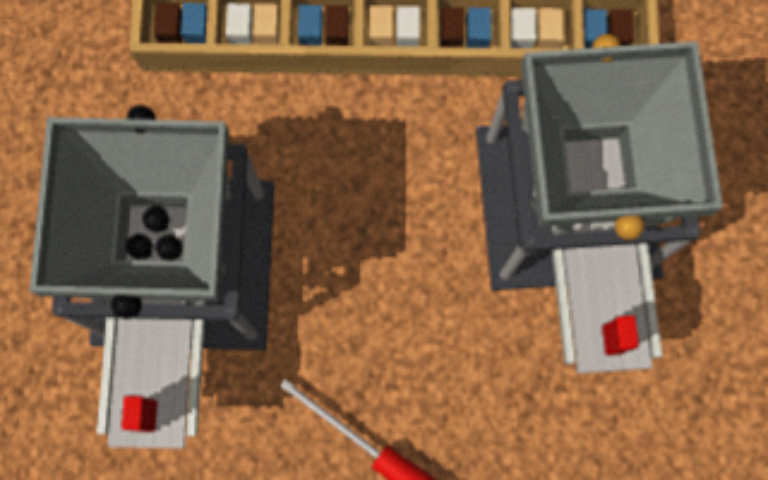

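View pics/scene5.png

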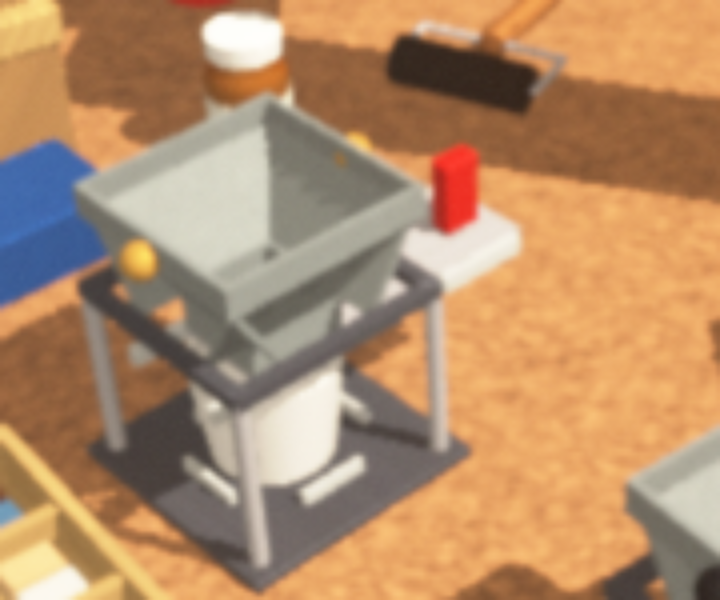

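The brass hopper is empty, with no knobs around (600,160) in the top crop. Its shutter is shut, the cup is standing in its place, the black hopper is untouched and the arm is clear.

```bash
python3 -c "
from station import ctrl
print(ctrl.finish_job())"
```

```text
the job is handed in; nothing more can be done
None
```

I handed the job in at about 9 s: the brass hopper is empty and its shutter is shut, the cup is still standing in its place, and the black hopper was left alone; I saw two of the three knobs in the cup and take the third to be there too, since none is left in the hopper or visible outside it.

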